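# Wind the jar press open and draw out the jar

## Robot

A 7-joint arm with a two-finger parallel gripper is mounted at the origin on the work surface. World frame = base frame: x ahead of the robot, y to its left, z up, the work surface at z = 0. Lengths are in m, angles in rad, forces in N, time in s.
With the tool pointing down it reaches from about 0.425 to 0.95 m from the base axis. Payload 16.7 kg.
Tool frame: the origin (TCP) lies at the centre of the arm's flange, where the gripper is bolted on; the fingertips stand 199 mm ahead of it and the grasp point (between the pads) lies 180 mm ahead of it; z points along the fingers, y is the line along which they close (so a half turn about z gives the same grasp; the last joint's range is limited). The gripper opens to 94 mm and grips with 3 to 60 N. Pads are 16 mm wide; open, the fingers measure 119 mm over their backs; the gripper's body (75 mm by 177 mm) begins 78 mm behind the grasp point.
Start: joints at [-1.357, 0.426, 0.074, 1.606, -0.034, 1.111, -0.067], TCP at [0.24, 0.631, 0.405] pointing down, gripper open.
Joint ranges: [-2.85, 2.85], [-0.5, 2.14], [-1.23, 1.37], [0.21, 2.46], [-1.02, 4.16], [0.16, 2.05], [-2.73, 2.73]. Speed limits (rad/s): [1.89, 1.89, 2.39, 2.39, 3.01, 3.01, 3.01].

## Interface

Orientations are given as a rotation vector (axis times angle).
In Python, from station import r gives the robot as it stands.
- The arm moves only by the shell command python3 -m jog 'ROWS' [FORCE]. ROWS is JSON, a list of rows, each a list of 3 entries, a list of its own where there are three numbers: the shift along the world's x, y, z in cm, then the turn about the world's z in rad, then the finger opening in cm, from 0 to 9.4. A call has exactly 5 rows; each row is the pose to reach, as a shift and turn from the pose commanded when the call began; what a row does not reach only later rows make up. A row lasts 1/10 s, in which the tool goes at most 50 mm and 8.59 degrees, less where a joint would pass 70% of its speed; a pose out of reach is approached as far as the arm can. A call with a gripper value outside its range is refused whole. The fingers move at their own pace and stop on an object; FORCE is the grip in N (left out, the last holds). Time passes only in rows, so rows that repeat a pose let the fingers close, or fill a call up. It gives the time, the measured TCP pose, the force, the opening and the grip force at its end, in the units of the state.
- r.state(): the state, without advancing time (a new reading comes with each control period).
- r.camera(name): name is "scene" or "side" or "wrist"; returns the picture (400x640x3 uint8, blue, green, red); there is no depth.
- r.camera_params(name): a dict with "fx", "fy", "cx", "cy" (pixels), "R" (3x3) and "t" (3): a world point X has camera coordinates R X + t. Camera axes: x right, y down, z forward; pixel columns grow to the right and rows downward; lengths in m; the calibration is good to about 2 mm. The wrist camera is an equidistant fisheye: a pixel r from the principal point sees the ray r / f radians off the axis. A picture is of the moment at which its call begins: read the wrist's pose just before it. camera_params takes no time and is no camera call; for the wrist camera it gives the pose at the moment of the call.
- r.job_done(): hands the job in; it is judged then, once.
Trained networks look in the newest picture that a camera, given by its name, has taken for a name from the list of things; names that differ only in an ending like _2 or _b are one class to them, and where a whole thing is asked for, a point or a joint stands for the part that bears it (a point fixed in the world has none). Each returns a list of dicts, best first, with "conf" (0 to 1); they miss things now and then, are a little off and sometimes report something else, mostly with a low value. They report only what shows in the picture. A call takes as long as a camera call. They do not tell look-alikes from the thing itself.
- r.look_for(camera, name): "point" ([x, y, z] in m, in world coordinates, good to about 4 mm: the middle of the surface that is visible of it).
- r.mark_of(camera, name): "point" ([x, y, z] in m, in world coordinates, good to about 4 mm: a listed point, or the origin of a listed thing).
The state is a dict: "t": time; "qpos": joint angles; "joint_vel": joint speeds; "joint_efforts": joint torques, N m; "tcp_pos": TCP position; "eef_rot": TCP orientation; "contact_force": force on the tool from outside, world axes, zero at the start; "ft_torque": the same for the moment, N m; "opening": finger opening in m; "finger_force": force on a finger pad.
Only numpy, scipy, OpenCV 4.12 (cv2) and the standard library are available. Lean on these libraries where they do the work, as an engineer would, in place of code of your own. Each camera call takes 0.05 s, during which the arm holds its last target. There are 200 camera calls.

## Task

Wind the red handwheel of the jar press up, the hand rising with the screw so that the yellow nut hardly stirs on the way, until it is snug against its top stop (the nut then pressed down by about 2 to 3 mm, never more than 4), and let go. Then draw the tray fully out by its black post so that the jar comes out standing in its nest. Leave the press wound snug and the tray out, with everything let go, and do not disturb the other things on the bench.

Things in the scene. Friction and masses are not known exactly. Their poses are not given: they have to be found in the camera images.
- press: Small green jar press, fixed to the table: base 220 x 190 x 20 mm, two 16 mm columns at y = +-80 mm, a bridge 50 x 190 mm (168 to 194 mm up) across them. Origin: centre of the underside of the base, z up; the press screw stands on this z axis. Its front, where the tray comes out, is its -x side.
- wheel: Red handwheel on the press screw: solid disc, 60 mm across, 16 mm thick, axis vertical. Origin: its centre, about 240 mm above the table with the press shut. Grip it across its diameter. Turned anticlockwise (seen from above) it rises with the screw, 36 mm per turn (5.73 mm per rad). Drag about 0.17 N m; stays where left. It takes about 1 to 3.6 rad from the start to the stop: several grips.
- platen (a point): Centre of the underside of the aluminium pressing cup on the screw's lower end: 84 mm across, with a skirt 6 mm deep (75 mm inside) that surrounds the jar's lid when shut and locks jar and tray in. It rises with the wheel up to a stop block under the bridge. The stop's height differs (cup at about 140 to 152 mm above the table) and cannot be seen: feel it, or read the nut.
- nut (a joint): Yellow nut, 38 mm across, 10 mm proud of the bridge; the screw runs in it and springs hold it, 4 N per mm both ways: a load gauge. Metres: 0 = no load, positive = pressed down (by pushing the wheel down, or by winding on once the cup is at its stop: 5.73 mm per rad, and it stays there), negative = lifted (by pulling the wheel up). On the way up keep it within 2 mm; +-4.5 mm (18 N) overloads the press.
- tray (a joint): Aluminium sliding tray under the cup, 100 mm wide, that carries the jar. Metres: 0 = home under the cup, 0.08 = drawn fully out (towards the press's -x) against its stop. It slides with about 3 N of drag and stays where it is left.
- tray_post (a point): Grip point on the tray's upright black post, 18 mm in diameter with a 22 mm head: the post runs from the tray top (30 mm above the table) up to 76 mm; this point lies on its axis 58 mm above the table, and 115 mm in front of the screw axis when the tray is home. Gripped from above.
- nest (a point): Centre of the tray's round nest, on the tray top (30 mm above the table): a white ring 70 mm inside, 8 mm high, in which the jar stands.
- jar: The jar in the press: red, white lid, 68 mm diameter, 100 mm tall, 0.4 kg; stands in the nest. Origin: centre of its underside, z up.
- bottle_a: Bystander: dark juice bottle, orange cap, 66 mm diameter, 200 mm tall. Origin: centre of its underside.
- bottle_b: Bystander: dark juice bottle, orange cap, 66 mm diameter, 200 mm tall. Origin: centre of its underside.
- bottle_blue: Bystander: blue syrup bottle, green cap, 66 mm diameter, 190 mm tall. Origin: centre of its underside.
- jar_b: Bystander: red jar with white lid, 68 mm diameter, 100 mm tall. Origin: centre of its underside.
- jar_c: Bystander: shorter red jar with white lid, 68 mm diameter, 85 mm tall. Origin: centre of its underside.
- spanner: Bystander: steel spanner lying flat, about 180 mm long. Origin: its middle underside, x along it.
There are look-alikes about, which are no part of the job. Leave any blue look-alike of the jar alone.

How it is judged:
On the way, in this order (a step that is already met when the one before it is completed fails the run):
1. with the tray still home, the screw is wound up snug against its top stop (nut pressed down more than 1.5 mm) and the wheel is let go (z of platen in the frame of press above 0.1385 m and value of joint nut above 0.0015 m and value of joint tray below 0.01 m and contact force between the fingers and wheel below 0.3 N), for 0.2 s.
2. the tray is drawn fully out with the jar standing in its nest (value of joint tray above 0.074 m and horizontal distance between jar and nest below 0.006 m and angle between jar's own z axis and vertical below 0.1 rad), for 0.2 s.
At the end, for the whole second after the job is handed in: Press wound snug to its top stop (cup over 138.5 mm above the table, nut pressed down 1.5 to 4.5 mm); tray out by more than 74 of 80 mm; jar still and upright (under 0.1 rad) within 6 mm of the nest centre; all let go (z of platen in the frame of press above 0.1385 m and value of joint nut between 0.0015 and 0.0045 m and value of joint tray above 0.074 m and distance between jar and nest below 0.006 m and angle between jar's own z axis and vertical below 0.1 rad and linear speed of jar below 0.02 m/s); the robot touches nothing.
It fails at once if the press is overloaded: the nut is moved 4.5 mm or more, down or up (value of joint nut above 0.0045 m or value of joint nut below -0.0045 m).
It fails at once if the hand drags or pushes the screw: the nut is moved more than 2.5 mm (10 N) either way while the cup is still lower than 138 mm, short of any stop (z of platen in the frame of press below 0.138 m and (value of joint nut above 0.0025 m or value of joint nut below -0.0025 m)).
It fails at once if the jar is tipped more than 0.3 rad (angle between jar's own z axis and vertical above 0.3 rad).
It fails at once if another thing on the bench is moved more than 20 mm (distance of any of bottle_a, bottle_b, bottle_blue, jar_b, jar_c, spanner from where it was at the start of the episode above 0.02 m).
It also fails if it takes over 67 s, if anything falls off the work surface, if the arm or the gripper's body presses on something with over 40 N, if the wrist force passes 120 N, or if a joint passes its speed limit or range.

## Working session

There is one attempt and no reset: what is moved stays moved. The work goes in short steps, Python scripts to look and compute and a shell command to move; the robot and the scene stay as the last step left them, time stands still between calls to the robot, and variables do not carry over. Pictures are saved under pics/ and viewed, at most 10 in all, crops included, and the job is handed in when it is done.

```bash
ls; mkdir -p pics; python3 - <<'E'
from station import r
import cv2,numpy as np
for c in ["scene","side"]:
    im=r.camera(c); cv2.imwrite(f"pics/{c}0.png",im)
    for n in ["press","wheel","tray_post","nut","platen","nest","jar","bottle_a","bottle_blue","jar_b","jar_c","spanner"]:
        try: print(c,n,[(np.round(d["point"],3).tolist(),round(d["conf"],2)) for d in r.mark_of(c,n)][:4])
        except Exception as e: print(c,n,e)
s=r.state(); print(s["t"],s["tcp_pos"],s["eef_rot"],s["opening"])
E
```

```text
pics
scene press [([0.689, -0.06, -0.0], 0.76), ([0.578, -0.037, 0.06], 0.67)]
scene wheel [([0.689, -0.058, 0.244], 0.58)]
scene tray_post [([0.581, -0.04, 0.058], 0.79)]
scene nut it knows: bottle, bottle_blue, jar, nest, platen, press, spanner, tray_post, wheel
scene platen [([0.695, -0.054, 0.131], 0.93)]
scene nest [([0.693, -0.065, 0.029], 0.87)]
scene jar [([0.749, 0.169, -0.002], 0.87), ([0.684, -0.328, 0.002], 0.81), ([0.69, -0.059, 0.029], 0.71), ([0.615, 0.311, -0.002], 0.64)]
scene bottle_a [([0.562, 0.45, 0.002], 0.83), ([0.6, -0.44, 0.002], 0.72)]
scene bottle_blue [([0.651, 0.413, 0.0], 0.78)]
scene jar_b [([0.749, 0.169, -0.002], 0.87), ([0.684, -0.328, 0.002], 0.81), ([0.69, -0.059, 0.029], 0.71), ([0.615, 0.311, -0.002], 0.64)]
scene jar_c [([0.749, 0.169, -0.002], 0.87), ([0.684, -0.328, 0.002], 0.81), ([0.69, -0.059, 0.029], 0.71), ([0.615, 0.311, -0.002], 0.64)]
scene spanner [([0.483, -0.327, 0.002], 0.53)]
side press [([0.691, -0.062, -0.004], 0.93)]
side wheel [([0.692, -0.062, 0.24], 0.81)]
side tray_post [([0.575, -0.041, 0.059], 0.95), ([0.694, -0.063, 0.02
[... 237 characters left out ...]
677, -0.33, -0.0], 0.83), ([0.75, 0.171, -0.0], 0.71), ([0.613, 0.311, -0.001], 0.69), ([0.691, -0.058, 0.03], 0.63)]
side bottle_a [([0.565, 0.446, 0.002], 0.81), ([0.603, -0.446, 0.0], 0.71)]
side bottle_blue [([0.614, 0.309, -0.001], 0.43), ([0.689, -0.062, -0.002], 0.25)]
side jar_b [([0.677, -0.33, -0.0], 0.83), ([0.75, 0.171, -0.0], 0.71), ([0.613, 0.311, -0.001], 0.69), ([0.691, -0.058, 0.03], 0.63)]
side jar_c [([0.677, -0.33, -0.0], 0.83), ([0.75, 0.171, -0.0], 0.71), ([0.613, 0.311, -0.001], 0.69), ([0.691, -0.058, 0.03], 0.63)]
side spanner [([0.489, -0.333, -0.003], 0.82)]
1.2 [0.24018791 0.63079631 0.40468572] [-5.68392235e-01 -3.08967981e+00  2.65381809e-05] 0.09394012061712798
```

View pics/scene0.png

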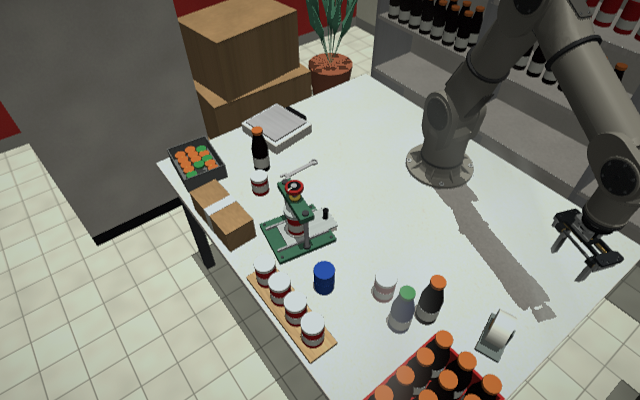

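View pics/side0.png

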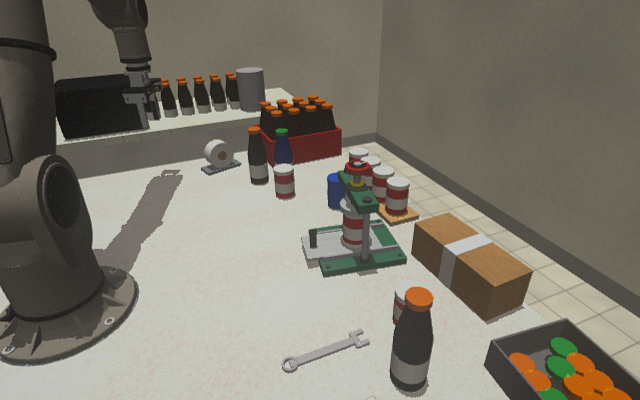

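```bash
python3 - <<'E'
from station import r
import numpy as np
from scipy.spatial.transform import Rotation as R
s=r.state(); print(R.from_rotvec(s["eef_rot"]).as_matrix().round(3).tolist())
for c in ["scene","side","wrist"]:
    p=r.camera_params(c); print(c,{k:np.round(v,3).tolist() for k,v in p.items()})
    if c!="wrist": print(-np.array(p["R"]).T@p["t"])
E
```

```text
[[-0.935, 0.356, -0.0], [0.356, 0.935, -0.0], [0.0, -0.0, -1.0]]
scene {'fx': 415.537, 'fy': 415.537, 'cx': 321.383, 'cy': 201.133, 'R': [[-0.795, 0.607, -0.002], [0.447, 0.583, -0.678], [-0.411, -0.54, -0.735]], 't': [0.499, -0.154, 1.766]}
[1.19003301 0.73995444 1.19432466]
side {'fx': 382.932, 'fy': 382.932, 'cx': 320.336, 'cy': 198.183, 'R': [[0.922, -0.386, -0.02], [-0.208, -0.452, -0.868], [0.326, 0.804, -0.497]], 't': [-0.567, 0.25, 0.865]}
[ 0.29282492 -0.80176391  0.63613164]
wrist {'fx': 309.707, 'fy': 309.707, 'cx': 321.428, 'cy': 207.482, 'R': [[0.356, 0.935, 0.0], [0.91, -0.346, 0.23], [0.215, -0.082, -0.973]], 't': [-0.674, -0.024, 0.39]}
```

The scene view shows one press (300,230), its red wheel at (293,188) and the black post at (325,213). The look-alikes (blue jar at (324,278), jars on the board at 265–315, 270–330) stand outside the press. I move above the wheel.

```bash
python3 -m jog '[[[0,0,5],0,9.4],[[3,-4,9],0,9.4],[[6,-8,10],0,9.4],[[9,-12,10],0,9.4],[[12,-16,10],0,9.4]]'; python3 -m jog '[[[2.7,-4.2,0],0,9.4],[[5.4,-8.3,0],0,9.4],[[8.1,-12.4,0],0,9.4],[[10.8,-16.6,0],0,9.4],[[13.5,-20.7,0],0,9.4]]';  python3 -m jog '[[[2.7,-4.2,0],0,9.4],[[5.4,-8.3,0],0,9.4],[[8.1,-12.4,0],0,9.4],[[10.8,-16.6,0],0,9.4],[[13.5,-20.7,0],0,9.4]]'; python3 -c "
from station import r
s=r.state();print(s['qpos'],s['t'],s['tcp_pos'],s['eef_rot'])"
```

```text
t: 1.7
tcp_pos: [0.3531, 0.4798, 0.5055]
eef_rot: [0.568, 3.089, 0.003]
contact_force: [1.0, 1.2, 0.6]
opening: 0.0941
finger_force: 0.0
t: 2.2
tcp_pos: [0.4879, 0.2723, 0.5048]
eef_rot: [0.568, 3.09, 0.001]
contact_force: [1.2, 0.4, 0.5]
opening: 0.0942
finger_force: 0.0
t: 2.7
tcp_pos: [0.6229, 0.0655, 0.5048]
eef_rot: [0.568, 3.089, 0.0]
contact_force: [0.4, 1.3, 0.3]
opening: 0.0943
finger_force: 0.0
[-0.55995745  0.29063327  0.45071476  1.61636584 -0.13146756  1.26422205
  1.12111101] 2.7 [0.62293576 0.06548873 0.50477711] [5.68060102e-01 3.08936328e+00 4.66010938e-04]
```

```bash
python3 -m jog '[[[2,-4,0],-0.14,9.4],[[4,-8,0],-0.28,9.4],[[6,-11,0],-0.42,9.4],[[6.7,-12.5,0],-0.56,9.4],[[6.7,-12.5,0],-0.7,9.4]]'; python3 - <<'E'
from station import r
import numpy as np, cv2
s=r.state();print(s['qpos'],s['t'],s['tcp_pos'],s['eef_rot'])
im=r.camera("wrist"); cv2.imwrite("pics/w1.png",im)
for n in ["wheel","tray_post","press"]: print(n,[(np.round(d["point"],3).tolist(),round(d["conf"],2)) for d in r.mark_of("wrist",n)][:4])
E
```

```text
t: 3.2
tcp_pos: [0.6897, -0.0607, 0.5042]
eef_rot: [1.606, 2.699, -0.002]
contact_force: [0.1, -0.0, -0.1]
opening: 0.094
finger_force: 0.0
[-0.4346325   0.44361803  0.62700307  1.46481091 -0.2614885   1.31799745
  0.70917543] 3.2 [ 0.6896956  -0.06071677  0.50418927] [ 1.60589615e+00  2.69949545e+00 -2.32270130e-03]
wheel [([0.693, -0.059, 0.244], 0.83)]
tray_post [([0.578, -0.041, 0.057], 0.64)]
press [([0.693, -0.064, -0.005], 0.73)]
```

View pics/w1.png

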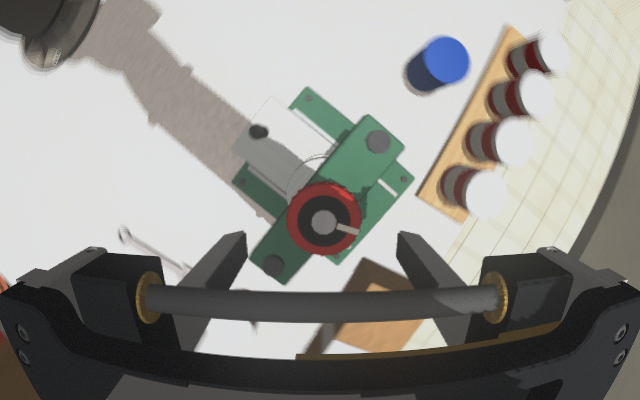

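```bash
for i in 1 2 3; do python3 -m jog '[[[0,0,0],-0.15,9.4],[[0,0,0],-0.3,9.4],[[0,0,0],-0.45,9.4],[[0,0,0],-0.6,9.4],[[0,0,0],-0.75,9.4]]'|grep -E "t:|tcp|eef"; done; python3 -m jog '[[[0,0,-2],-0.15,9.4],[[0,0,-4],-0.3,9.4],[[0,0,-6],-0.45,9.4],[[0,0,-7.5],-0.6,9.4],[[0.1,0,-8.4],-0.7,9.4]]'; python3 - <<'E'
from station import r
import numpy as np, cv2
s=r.state();print(s['qpos'],s['t'],s['tcp_pos'],s['eef_rot'],s["ft_torque"])
im=r.camera("wrist"); cv2.imwrite("pics/w2.png",im)
for n in ["wheel"]: print(n,[(np.round(d["point"],3).tolist(),round(d["conf"],2)) for d in r.mark_of("wrist",n)][:4])
E
```

```text
t: 3.9
tcp_pos: [0.6891, -0.0569, 0.5047]
eef_rot: [-2.475, -1.934, -0.001]
t: 4.4
tcp_pos: [0.6891, -0.0569, 0.5046]
eef_rot: [-3.011, -0.894, -0.0]
t: 4.9
tcp_pos: [0.6892, -0.0569, 0.5045]
eef_rot: [-3.129, 0.271, 0.0]
t: 5.4
tcp_pos: [0.6901, -0.0567, 0.4189]
eef_rot: [-2.847, 1.328, 0.003]
contact_force: [0.4, 0.4, -0.6]
opening: 0.0942
finger_force: 0.0
[-0.74398035  0.79315829  1.26381367  1.58795878 -0.77171913  1.34328662
 -1.82368494] 5.4 [ 0.69007723 -0.05666578  0.41890288] [-2.84686618  1.32821261  0.00288998] [ 0.05772613  0.09190826 -0.02650053]
wheel [([0.687, -0.061, 0.241], 0.57)]
```

View pics/w2.png

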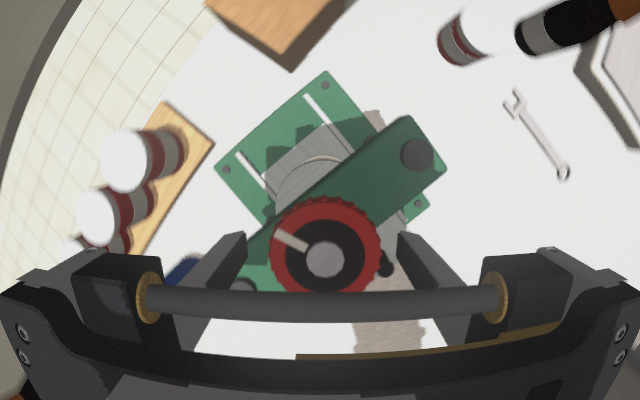

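The wheel (325,248) sits centred between the pads (235 / 410). I correct y and close the fingers.

```bash
python3 -m jog '[[[0,-0.3,0],0,9.4],[[0,-0.3,0.1],0,7],[[0,-0.3,0.1],0,5.8],[[0,-0.3,0.1],0,5.8],[[0,-0.3,0.1],0,5.8]]' 20;python3 -m jog '[[[0,0,0],0,5.8],[[0,0,0],0,5.8],[[0,0,0],0,5.8],[[0,0,0],0,5.8],[[0,0,0],0,5.5]]' 20; python3 -c "
from station import r
s=r.state();print(s['qpos'],s['ft_torque'])"
```

```text
t: 6.0
tcp_pos: [0.6902, -0.0606, 0.4218]
eef_rot: [-2.848, 1.326, -0.0]
contact_force: [-0.4, -0.5, -0.5]
opening: 0.0659
finger_force: 0.0
t: 6.5
tcp_pos: [0.6904, -0.0604, 0.4215]
eef_rot: [-2.848, 1.327, -0.0]
contact_force: [2.5, 1.2, 1.1]
opening: 0.0595
finger_force: 20.0
[-0.73861589  0.79087084  1.26470276  1.58437324 -0.76947229  1.34488722
 -1.81949475] [ 0.45411957 -0.45554067  0.04422619]
```

```bash
python3 -m jog '[[[0,0,0.034],0.06,5.5],[[0,0,0.069],0.12,5.5],[[0,0,0.103],0.18,5.5],[[0,0,0.138],0.24,5.5],[[0,0,0.172],0.3,5.5]]' 20; python3 -c "
from station import r
s=r.state();print(s['qpos'],s['ft_torque'])
import numpy as np
from scipy.spatial.transform import Rotation as R
m=R.from_rotvec(s['eef_rot']).as_matrix();print(np.arctan2(m[1,1],m[0,1]))"
```

```text
t: 7.0
tcp_pos: [0.6903, -0.0605, 0.4232]
eef_rot: [-3.015, 0.883, -0.0]
contact_force: [2.5, 1.2, 1.3]
opening: 0.0596
finger_force: 20.0
[-0.72064777  0.74344373  1.19920893  1.58180741 -0.71035547  1.3139612
 -1.56242663] [ 0.32830446 -0.23703088 -0.17620088]
-2.14065347012413
```

```bash
cat > st.py <<'E'
from station import r
import numpy as np
from scipy.spatial.transform import Rotation as R
s=r.state()
m=R.from_rotvec(s['eef_rot']).as_matrix();print("q7",s['qpos'][6].round(3),"tau",np.round(s['ft_torque'],3),"F",np.round(s['contact_force'],2),"yaw",np.arctan2(m[1,1],m[0,1]).round(4),"z",s['tcp_pos'][2].round(5))
E
python3 -m jog '[[[0,0,0.057],0.1,5.5],[[0,0,0.115],0.2,5.5],[[0,0,0.172],0.3,5.5],[[0,0,0.229],0.4,5.5],[[0,0,0.286],0.5,5.5]]' |head -1; python3 st.py
```

```text
t: 7.5
q7 -1.138 tau [-0.166 -0.269 -0.222] F [1.86 0.09 0.42] yaw -1.6394 z 0.42614
```

```bash
python3 -m jog '[[[0,0,0.034],0.06,5.5],[[0,0,0.069],0.12,5.5],[[0,0,0.103],0.18,5.5],[[0,0,0.138],0.24,5.5],[[0,0,0.172],0.3,5.5]]' 20 |head -1; python3 st.py
```

```text
t: 8.0
q7 -0.886 tau [-0.298 -0.358 -0.155] F [ 3.04 -0.41  0.49] yaw -1.3412 z 0.42791
```

```bash
python3 -m jog '[[[0,0,0.034],0.06,5.5],[[0,0,0.069],0.12,5.5],[[0,0,0.103],0.18,5.5],[[0,0,0.138],0.24,5.5],[[0,0,0.172],0.3,5.5]]' 20 |head -1; python3 st.py
```

```text
t: 8.5
q7 -0.631 tau [-0.52  -0.563 -0.191] F [ 2.33 -1.14  0.59] yaw -1.0413 z 0.42965
```

```bash
python3 -m jog '[[[0,0,0.034],0.06,5.5],[[0,0,0.069],0.12,5.5],[[0,0,0.103],0.18,5.5],[[0,0,0.138],0.24,5.5],[[0,0,0.172],0.3,5.5]]' 20 |head -1; python3 st.py
```

```text
t: 9.0
q7 -0.374 tau [-0.595 -0.944 -0.218] F [ 3.33 -1.26  1.26] yaw -0.7415 z 0.43145
```

```bash
python3 -m jog '[[[0,0,0.034],0.06,5.5],[[0,0,0.069],0.12,5.5],[[0,0,0.103],0.18,5.5],[[0,0,0.138],0.24,5.5],[[0,0,0.172],0.3,5.5]]' 20 |head -1; python3 st.py
```

```text
t: 9.5
q7 -0.114 tau [-0.568 -1.261 -0.19 ] F [ 4.93 -1.25 -0.22] yaw -0.4414 z 0.43321
```

```bash
python3 -m jog '[[[0,0,0.017],0.03,5.5],[[0,0,0.034],0.06,5.5],[[0,0,0.052],0.09,5.5],[[0,0,0.069],0.12,5.5],[[0,0,0.086],0.15,5.5]]' 20 |head -1; python3 st.py
```

```text
t: 10.0
q7 0.015 tau [-0.854 -2.11  -0.223] F [ 7.71 -3.35 -6.89] yaw -0.293 z 0.43358
```

Fz fell to -6.9 N, so the stop was met at yaw of about -0.40. I wind on about 0.34 rad without rising and ease the hand down.

```bash
python3 -m jog '[[[0,0,-0.02],0.04,5.5],[[0,0,-0.04],0.1,5.5],[[0,0,-0.04],0.15,5.5],[[0,0,-0.04],0.2,5.5],[[0,0,-0.04],0.2,5.5]]' 20 |head -1; python3 st.py
python3 -m jog '[[[0,0,0],0.04,5.5],[[0,0,0],0.08,5.5],[[0,0,0],0.12,5.5],[[0,0,0],0.15,5.5],[[0,0,0],0.15,5.5]]' 20 |head -1; python3 st.py
python3 - <<'E'
from station import r
import cv2
im=r.camera("side"); cv2.imwrite("pics/s2.png",cv2.resize(im[140:290,290:440],(600,600),interpolation=cv2.INTER_CUBIC))
E
```

```text
t: 10.5
q7 0.192 tau [-0.709 -1.897 -0.072] F [ 6.85 -1.63 -3.16] yaw -0.0921 z 0.43354
t: 11.0
q7 0.324 tau [-0.625 -2.042 -0.112] F [ 7.3  -2.15 -3.63] yaw 0.057 z 0.43357
```

View pics/s2.png

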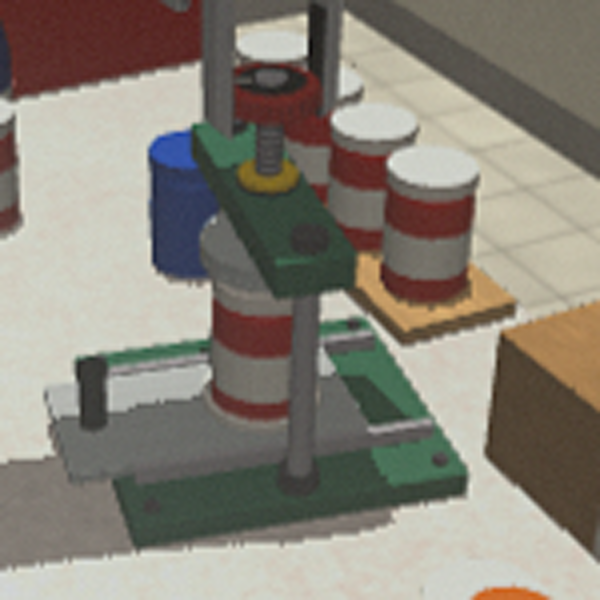

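The side view shows the wheel between the fingers, the screw bare below it, and the cup up off the lid. Now I check the hand–wheel slip with the wheel's mark, and the nut's sinking by its yellow pixels.

```bash
python3 - <<'E'
from station import r
import cv2,numpy as np
w=r.camera("wrist"); cv2.imwrite("pics/w3.png",np.hstack([cv2.imread("pics/w2.png")[180:310,230:430],w[180:310,230:430]]).repeat(2,0).repeat(2,1))
def y(im):
    c=im[175:192,345:370].astype(float); yl=np.clip(np.minimum(c[...,1],c[...,2])-c[...,0]-40,0,None)
    v,u=np.mgrid[175:192,345:370]; rows=yl.sum(1)
    return (yl*v).sum()/yl.sum(),(yl*u).sum()/yl.sum(),(yl>0).sum(),rows.round().astype(int).tolist()
print(y(cv2.imread("pics/side0.png")))
for i in range(3): print(y(r.camera("side")))
p=r.camera_params("side"); 
for z in (.204,.2015): 
    c=np.array(p["R"])@[.691,-.061,z]+p["t"]; print(p["fx"]*c[0]/c[2]+p["cx"],p["fy"]*c[1]/c[2]+p["cy"])
E
```

```text
(np.float64(182.9035433070866), np.float64(356.62795275590554), np.int64(58), [0, 0, 0, 0, 12, 107, 132, 132, 177, 261, 179, 16, 0, 0, 0, 0, 0])
(np.float64(183.7615988579586), np.float64(356.58458244111347), np.int64(70), [0, 0, 0, 0, 0, 55, 121, 176, 223, 285, 301, 197, 43, 0, 0, 0, 0])
(np.float64(183.77357142857142), np.float64(356.6585714285714), np.int64(71), [0, 0, 0, 0, 0, 55, 132, 165, 207, 291, 303, 208, 39, 0, 0, 0, 0])
(np.float64(183.74458874458875), np.float64(356.6017316017316), np.int64(73), [0, 0, 0, 0, 0, 56, 128, 165, 209, 296, 302, 199, 31, 0, 0, 0, 0])
356.8788258536091 180.87576558960143
356.85064032608295 181.78073579378943
```

View pics/w3.png

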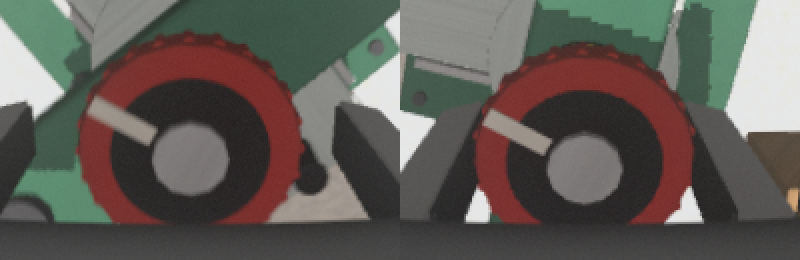

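The mark keeps its angle between the fingers, so there was no slip. The nut sank 0.86 px, about 2.4 mm. Snug, so I let go.

```bash
python3 -m jog '[[[0,0,0],0,9.4],[[0,0,0],0,9.4],[[0,0,0],0,9.4],[[0,0,0],0,9.4],[[0,0,0],0,9.4]]'; python3 -m jog '[[[0,0,2],0,9.4],[[0,0,5],0,9.4],[[0,0,7],0,9.4],[[-2,0.4,7],0.14,9.4],[[-4,0.7,7],0.28,9.4]]'; python3 -m jog '[[[-2,0.3,0],0.15,9.4],[[-4,0.7,0],0.3,9.4],[[-6,1,0],0.45,9.4],[[-7.2,1.2,0],0.6,9.4],[[-7.2,1.2,0],0.75,9.4]]';python3 -m jog '[[[0,0,0],0.15,9.4],[[0,0,0],0.31,9.4],[[0,0,-1],0.31,9.4],[[0,0,-3],0.31,9.4],[[0,0,-5],0.31,9.4]]'; python3 st.py; python3 - <<'E'
from station import r
import numpy as np, cv2
for c in ("wrist","side","scene"):
    im=r.camera(c); cv2.imwrite(f"pics/{c}4.png",im)
    for n in ["tray_post","platen","wheel"]: print(c,n,[(np.round(d["point"],3).tolist(),round(d["conf"],2)) for d in r.mark_of(c,n)][:4])
    if c=="side":
        q=im[175:192,345:370].astype(float); yl=np.clip(np.minimum(q[...,1],q[...,2])-q[...,0]-40,0,None)
        print((yl*np.arange(175,192)[:,None]).sum()/yl.sum(), yl.sum(1).round().tolist())
E
```

```text
t: 11.75
tcp_pos: [0.6902, -0.0605, 0.4333]
eef_rot: [-2.157, -2.284, 0.0]
contact_force: [-0.0, -0.7, -0.0]
opening: 0.0934
finger_force: 0.0
t: 12.25
tcp_pos: [0.6499, -0.0535, 0.5037]
eef_rot: [1.81, 2.567, -0.0]
contact_force: [-0.1, 0.1, -0.2]
opening: 0.0936
finger_force: 0.0
t: 12.75
tcp_pos: [0.5769, -0.0416, 0.5039]
eef_rot: [0.743, 3.052, 0.002]
contact_force: [0.2, -0.4, 0.5]
opening: 0.0943
finger_force: 0.0
t: 13.25
tcp_pos: [0.5781, -0.0417, 0.4523]
eef_rot: [0.281, 3.129, 0.0]
contact_force: [0.4, -0.4, 0.1]
opening: 0.0941
finger_force: 0.0
q7 1.472 tau [ 0.022 -0.     0.011] F [ 0.4  -0.43  0.13] yaw 1.3919 z 0.4523
wrist tray_post [([0.575, -0.042, 0.058], 0.96)]
wrist platen [([0.557, 0.448, -0.003], 0.35)]
wrist wheel []
side tray_post [([0.576, -0.04, 0.058], 0.65), ([0.696, -0.059, 0.254], 0.3)]
side platen [([0.692, -0.058, 0.146], 0.65), ([0.694, -0.063, 0.026], 0.54)]
side wheel [([0.693, -0.062, 0.251], 0.77)]
183.71609833465504 [0.0, 0.0, 0.0, 0.0, 0.0, 52.0, 124.0, 150.0, 195.0, 256.0, 276.0, 183.0, 25.0, 0.0, 0.0, 0.0, 0.0]
scene tray_post []
scene platen [([0.693, -0.06, 0.14], 0.94)]
scene wheel [([0.689, -0.062, 0.251], 0.66)]
```

View pics/wrist4.png

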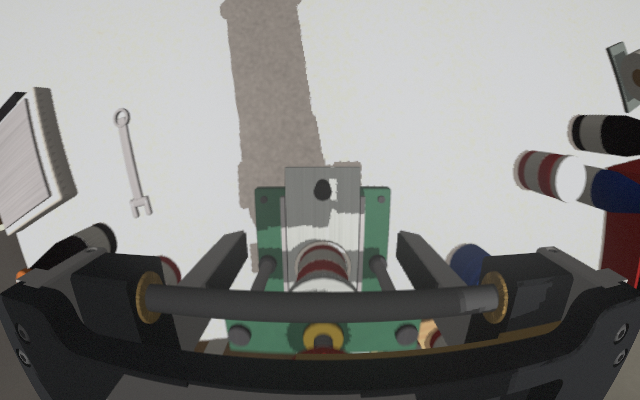

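The black post (323,188) lies midway between the fingers, with the tray and press in line below. I go down.

```bash
python3 -m jog '[[[-0.1,0.1,-4],0,9.4],[[-0.1,0.1,-8],0,9.4],[[-0.1,0.1,-12],0,9.4],[[-0.1,0.1,-16],0,9.4],[[-0.1,0.1,-18],0,9.4]]'; python3 -m jog '[[[0,0,-1],0,9.4],[[0,0,-2],0,9.4],[[0,0,-3],0,9.4],[[0,0,-3.4],0,7],[[0,0,-3.4],0,4]]' 20; python3 -m jog '[[[0,0,0],0,1],[[0,0,0],0,1],[[0,0,0],0,1],[[0,0,0],0,1],[[0,0,0],0,1]]' 20; python3 st.py
```

```text
t: 14.35
tcp_pos: [0.5764, -0.0404, 0.2705]
eef_rot: [-0.272, -3.127, 0.001]
contact_force: [-0.0, -0.2, 0.6]
opening: 0.0941
finger_force: 0.0
t: 14.85
tcp_pos: [0.5773, -0.0406, 0.2394]
eef_rot: [0.273, 3.13, 0.0]
contact_force: [0.3, 0.5, 0.5]
opening: 0.0816
finger_force: 0.0
t: 15.35
tcp_pos: [0.5772, -0.0405, 0.2395]
eef_rot: [0.273, 3.13, 0.0]
contact_force: [-0.5, 0.6, -0.5]
opening: 0.0416
finger_force: 0.0
q7 1.606 tau [ 0.044 -0.025 -0.029] F [-0.47  0.63 -0.52] yaw 1.397 z 0.23954
```

```bash
python3 -m jog '[[[0,0,0],0,1],[[0,0,0],0,1],[[0,0,0],0,1],[[0,0,0],0,1],[[0,0,0],0,1]]' 20; python3 -m jog '[[[-0.3,0.05,0],0,1],[[-0.7,0.12,0],0,1],[[-1.2,0.21,0],0,1],[[-1.7,0.3,0],0,1],[[-2.2,0.39,0],0,1]]' 20
```

```text
t: 15.85
tcp_pos: [0.5773, -0.0405, 0.2394]
eef_rot: [-0.273, -3.13, -0.0]
contact_force: [0.7, 1.6, 0.8]
opening: 0.0209
finger_force: 20.0
t: 16.35
tcp_pos: [0.5548, -0.0365, 0.2394]
eef_rot: [0.273, 3.13, 0.0]
contact_force: [3.8, 1.4, -3.3]
opening: 0.0209
finger_force: 20.0
```

```bash
python3 -m jog '[[[-0.6,0.1,0],0,1],[[-1.2,0.21,0],0,1],[[-1.8,0.32,0],0,1],[[-2.4,0.42,0],0,1],[[-3,0.53,0],0,1]]' 20; python3 -m jog '[[[-0.6,0.1,0],0,1],[[-1.2,0.21,0],0,1],[[-1.7,0.3,0],0,1],[[-2.1,0.37,0],0,1],[[-2.4,0.42,0],0,1]]' 20;python3 -m jog '[[[-0.1,0.02,0],0,1],[[-0.2,0.03,0],0,1],[[-0.3,0.05,0],0,1],[[-0.4,0.07,0],0,1],[[-0.4,0.07,0],0,1]]' 20
```

```text
t: 16.85
tcp_pos: [0.5247, -0.0312, 0.2394]
eef_rot: [-0.273, -3.13, -0.0]
contact_force: [4.5, 3.7, -3.2]
opening: 0.0206
finger_force: 20.0
t: 17.35
tcp_pos: [0.5007, -0.0269, 0.2395]
eef_rot: [-0.272, -3.13, -0.0]
contact_force: [4.8, 3.4, -3.7]
opening: 0.0208
finger_force: 20.0
t: 17.85
tcp_pos: [0.4978, -0.0264, 0.2396]
eef_rot: [0.272, 3.127, -0.0]
contact_force: [13.5, 2.2, -13.8]
opening: 0.0207
finger_force: 20.0
```

The tray is at its stop (80 mm, force risen). I ease off, let go and rise.

```bash
python3 -m jog '[[[0.1,-0.02,0],0,1],[[0.1,-0.02,0],0,6],[[0.1,-0.02,0],0,6],[[0.1,-0.02,0],0,6],[[0.1,-0.02,0],0,6]]'|grep -E "open|force"; python3 -m jog '[[[0,0,0],0,6],[[0,0,1],0,6],[[0,0,4],0,6],[[0,0,8],0,6],[[0,0,12],0,6]]';python3 -m jog '[[[0,0,4],0,6],[[0,0,8],0,6],[[0,0,12],0,6],[[0,0,14],0,6],[[0,0,14],0,6]]'|head -2; python3 - <<'E'
from station import r
import numpy as np, cv2
for c in ("side","scene"):
    im=r.camera(c); cv2.imwrite(f"pics/{c}5.png",im)
    for n in ["tray_post","platen","nest","jar"]: print(c,n,[(np.round(d["point"],3).tolist(),round(d["conf"],2)) for d in r.mark_of(c,n)][:4])
    if c=="side":
        q=im[175:192,345:370].astype(float); yl=np.clip(np.minimum(q[...,1],q[...,2])-q[...,0]-40,0,None)
        print((yl*np.arange(175,192)[:,None]).sum()/yl.sum())
E
```

```text
contact_force: [-0.8, 0.4, 0.4]
opening: 0.0497
finger_force: 0.0
t: 18.85
tcp_pos: [0.4978, -0.027, 0.3612]
eef_rot: [-0.274, -3.129, 0.001]
contact_force: [0.4, -0.3, -0.3]
opening: 0.0598
finger_force: 0.0
t: 19.35
tcp_pos: [0.4983, -0.0272, 0.5029]
side tray_post [([0.496, -0.026, 0.061], 0.7), ([0.689, -0.059, 0.15], 0.46)]
side platen [([0.691, -0.056, 0.147], 0.91)]
side nest [([0.615, -0.048, 0.029], 0.68), ([0.6, -0.446, 0.001], 0.6)]
side jar [([0.75, 0.171, 0.0], 0.96), ([0.68, -0.328, -0.002], 0.89), ([0.614, 0.31, -0.001], 0.83), ([0.611, -0.042, 0.027], 0.69)]
183.7323832145685
scene tray_post [([0.498, -0.024, 0.059], 0.7)]
scene platen [([0.696, -0.058, 0.142], 0.59)]
scene nest []
scene jar [([0.61, -0.046, 0.028], 0.88), ([0.615, 0.31, 0.002], 0.84), ([0.681, -0.329, 0.002], 0.61), ([0.748, 0.175, -0.003], 0.56)]
```

View pics/side5.png

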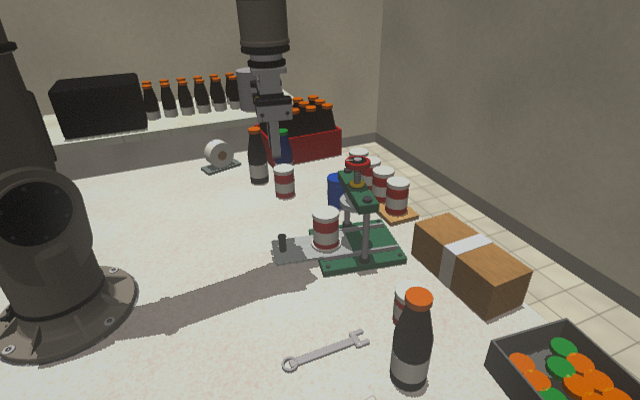

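The jar stands upright in its nest at (325,230), the tray is out, the post is at (282,243), and the hand is clear.

```bash
python3 -c "
from station import r
print(r.job_done())"
```

```text
the job is handed in; nothing more can be done
None
```

The job is handed in (no verdict came back): the press is wound snug with the nut down about 2.4 mm by my camera estimate, the tray is fully out with the jar upright in its nest, and everything is let go.

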